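# Tip the drill out of its tube and lay it in the V-rest

## Task

Pick up the red-capped drill tube and tip it mouth-down so that the drill inside slides part of the way out of the mouth, without letting it fall right out, then lay the tube flat on the bench and let it go. Take the drill by its exposed shank, draw it out of the tube and lay it in both notches of the V-rest. Leave the empty tube lying flat on the bench, and do not shift any of the other things.

Things in the scene. Friction and masses are not known exactly. Their poses are not given: they have to be found in the camera images.
- tube: Clear square plastic drill tube, any heading, flat on the bench: 200 mm long, 36 mm square outside, walls 4 mm, bore 28 mm, 0.13 kg. A red cap closes one end. Origin: centre of its underside; x axis along the tube towards the open mouth (mouth at x = +100 mm, red cap at -100 mm), z up. Grip it across its sides.
- tube_mouth (a point): Centre of the tube's open mouth, 100 mm from the middle, 18 mm above its underside; axes as tube. The bore is slick: the drill stays put in a level tube, starts to slide at a slope of 13 to 21 degrees and runs freely at 30; nothing stops it at the mouth except what lies in front (the bench top, say).
- tube_middle (a point): Centre of the tube, half-way along and 18 mm above its underside; axes as tube.
- drill: Steel twist drill, 16 mm thick, 150 mm long, 0.2 kg, lying loose in the tube, its shank end 20 to 45 mm back from the mouth, too deep for fingers. Origin: on its axis at mid-length; x axis along it towards the plain shank, which faces the mouth. Its axis is 12 mm above the bench in the level tube.
- drill_shank_end (a point): Middle of the end face of the plain round shank (16 mm thick, 64 mm long), 75 mm from the drill's origin.
- drill_tip (a point): The cutting tip of the drill, 75 mm from its origin, at the end opposite the shank.
- v_rest: Fixed V-rest: blue foot 80 x 62 x 10 mm with two upright steel V notches, open upward, 60 mm apart along its x axis (at x = -30 and +30 mm, each 10 mm thick, about 54 mm wide, 57 mm high). Origin: centre of the foot's underside. A seated drill points along x, either way round, its axis 45 mm above the bench, its ends overhanging the foot by about 35 mm.
- v_rest_seat (a point): Half-way between the two notches, 45 mm up, on the line where the axis of a seated drill lies; axes as v_rest.
- lamp_block: Bystander: metal-clad test block with indicator bulbs on top, 77 x 96 x 107 mm tall; loose, to be left where it is. Origin: centre of its underside.
- white_mug: Bystander: white beaker, 77 mm across, 106 mm tall; loose, to be left where it is. Origin: centre of its underside.
- white_tub: Bystander: white lidded tub, 63 mm across, 55 mm tall; loose, to be left where it is. Origin: centre of its underside.
- box_blue: Bystander: small blue open parts box, 53 x 70 x 43 mm tall; loose, to be left where it is. Origin: centre of its underside.
- y_fitting: Bystander: cast metal pipe fitting, 106 x 145 x 39 mm tall; loose, to be left where it is. Origin: centre of its underside.
- box_white: Bystander: white open card box of parts, 72 x 143 x 62 mm tall; loose, to be left where it is. Origin: centre of its underside. Besides these things, fixed equipment stands only at the back (beyond x = 0.8 m) and along the sides (y beyond -0.40 and +0.42 m).
Things that resemble listed ones, but are neither listed nor needed, are in the scene too. There is more than one size of the v_rest; the job needs the larger.

How it is judged:
On the way, in this order (a step that is already met when the one before it is completed fails the run):
1. the drill has slid at least 25 mm out of the mouth while the tube is tipped mouth-down by more than 12 degrees, and at least 25 mm of the drill is still inside (x of drill_shank_end in the frame of tube_mouth above 0.025 m and x of drill_tip in the frame of tube_mouth below -0.025 m and angle between tube's own x axis and vertical above 1.78 rad), for 0.1 s.
2. with the tube lying flat on the bench and let go, the drill is gripped while at least 15 mm of it is still inside the tube (contact force between the fingers and drill above 1 N and contact force between the fingers and tube below 0.5 N and angle between tube's own x axis and vertical between 1.47 and 1.67 rad and height (world z) of tube_middle below 0.03 m and x of drill_tip in the frame of tube_mouth below -0.015 m), for 0.1 s.
At the end, for the whole second after the job is handed in: The drill lies at rest in both notches of the V-rest (its middle within 28 mm along and 6 mm across and in height of the seat, pointing along the notches within 0.1 rad), and the tube lies flat (within 0.1 rad) and still on the bench (x of drill in the frame of v_rest_seat between -0.028 and 0.028 m and y of drill in the frame of v_rest_seat between -0.006 and 0.006 m and z of drill in the frame of v_rest_seat between -0.006 and 0.006 m and angle between the x axis of drill and the x axis of v_rest, either way round below 0.1 rad and linear speed of each of drill, tube below 0.02 m/s and angle between tube's own x axis and vertical between 1.47 and 1.67 rad and height (world z) of tube_middle below 0.03 m); the robot touches nothing.
It fails at once if one of the six bystanders is shifted by more than 30 mm (distance of any of lamp_block, white_mug, white_tub, box_blue, y_fitting, box_white from where it was at the start of the episode above 0.03 m).
It also fails if it takes over 64 s, if anything falls off the work surface, if the arm or the gripper's body presses on something with over 40 N, if the wrist force passes 120 N, or if a joint passes its speed limit or range.

## Robot

A 6-joint arm with a two-finger parallel gripper is mounted at the origin on a cart in front of the work surface, level with it; the furniture and walls round the work are solid. World frame = base frame: x ahead of the robot, y to its left, z up, the work surface at z = 0. Lengths are in m, angles in rad, forces in N, time in s.
With the tool pointing down it reaches from about 0.325 to 0.9 m from the base axis. Payload 6.1 kg.
Tool frame: the origin (TCP) lies at the very end of the fingers, on their centre line; the grasp point (between the pads) lies 19 mm behind it (grip_point_offset is the distance from the TCP to the grasp point, in m); z points along the fingers, y is the direction in which the jaws open and shut (so a half turn about z gives the same grasp; the last joint's range is limited). The gripper opens to 85 mm and grips with 20 to 120 N. Pads are 22 mm wide; open, the fingers measure 114 mm over their backs; the gripper's body (76 mm by 85 mm) begins 54 mm behind the grasp point. The pads swing forward as they close: fully open they stand 13 mm farther back than shut.
Start: joints at [-1.437, 0.22, 1.526, -0, 1.395, -0.126], TCP at [0.161, -0.604, 0.231] pointing down, gripper open.
Joint ranges: [-2.98, 2.98], [-0.91, 2.08], [0.09, 2.57], [-1.24, 4.39], [0.2, 2.65], [-2.68, 2.68]. Speed limits (rad/s): [2.57, 2.57, 3.01, 3.14, 3.14, 3.14].

## Interface

Orientations are given as [roll, pitch, yaw] about the fixed x, y, z axes, in that order (R = Rz(yaw) Ry(pitch) Rx(roll)).
In Python, from cell import state, camera, camera_info, close_job, grip_point_offset gives the robot as it stands.
- The arm moves only by the tool carry_out, never from a script. Its argument "deltas" is a list of rows, each a list of 7 numbers: the shift along the tool's x, y, z in m, then the turn, a rotation vector about the tool's x, y, z in degrees, then the opening, from 0 (shut) to 1 (fully open). A call has 1 to 5 rows; each row is the pose to reach, as a shift and turn from the pose commanded when the call began, along the tool's axes at that moment; what a row does not reach only later rows make up. A row lasts 1/8 s, in which the tool goes at most 62.5 mm and 10.7 degrees, less where a joint would pass 70% of its speed; a pose out of reach is approached as far as the arm can. A call with a gripper value outside its range is refused whole. The fingers move at their own pace and stop on an object; "newtons" is the grip in N (left out, the last holds). Time passes only in rows, so rows that repeat a pose let the fingers close. It gives the time, the measured TCP pose, the force and the opening at its end, in the units of the state.
- state(): the state, without advancing time (a new reading comes with each control period).
- camera(name): name is "scene" or "top"; returns the picture (420x560x3 uint8, red, green, blue); there is no depth.
- camera_info(name): a dict with "mtx" (3x3 intrinsics, pixels), "k1" (the pictures are not rectified: a ray, as slopes to the right and down, at radius r is drawn at 1 + k1 r^2 times it, then the intrinsics apply), "R" (3x3) and "t" (3): a world point X has camera coordinates R X + t. Camera axes: x right, y down, z forward; pixel columns grow to the right and rows downward; lengths in m; the calibration is good to about 2 mm. A picture is of the moment at which its call begins. camera_info takes no time and is no camera call.
- close_job(): hands the job in, once; it reports no verdict.
The state is a dict: "time_s": time; "joints": joint angles; "joint_velocities": joint speeds; "tau": joint torques, N m; "tool_pos": TCP position; "ee_rot": TCP orientation; "wrist_force": force on the tool from outside, world axes, zero at the start; "torque": the same for the moment, N m; "opening": opening from 0.0 (shut) to 1.0 (fully open).
Only numpy, scipy, OpenCV 4.12 (cv2) and the standard library are available. Lean on these libraries where they do the work, as an engineer would, in place of code of your own. Each camera call takes 0.05 s, during which the arm holds its last target.

## Working session

There is one attempt and no reset: what is moved stays moved. The work goes in short steps, Python scripts to look and compute and a tool call to move; the robot and the scene stay as the last step left them, time stands still between calls to the robot, and variables do not carry over. Pictures are saved under pics/ and viewed, and the job is handed in when it is done.

Besides the shell and the picture viewer there is one more tool, called after ">>>" by a JSON object that holds its "op" and its "data". carry_out: Moves the arm, as the interface text tells. Its arguments: {"type":"object","properties":{"deltas":{"type":"array"},"newtons":{"type":"number"}},"required":["deltas"]}

```bash
ls; mkdir -p pics
python3 - <<'E'
from cell import *
import cv2
print(state(),grip_point_offset)
for n in("scene","top"):
    i=camera_info(n);print(n,i)
    cv2.imwrite(f"pics/{n}0.png",camera(n)[:,:,::-1])
E
```

```text
pics
{'time_s': 0.0, 'joints': array([-1.43711828e+00,  2.21265407e-01,  1.52760242e+00,  2.85452930e-05,
        1.39470256e+00, -1.26118060e-01]), 'joint_velocities': array([-0.00087782, -0.00041018,  0.00058156, -0.00176358, -0.00187721,
       -0.00021843]), 'tau': array([ 9.21806350e-04, -4.96900606e+01, -3.89394915e+01, -1.17575973e-04,
        1.12648989e-02,  5.12666730e-06]), 'tool_pos': array([ 0.16046569, -0.60342536,  0.23017951]), 'ee_rot': array([-3.13963417e+00, -2.76637365e-04,  2.59790807e-01]), 'wrist_force': array([-0.41382505, -0.06956561,  0.29129783]), 'torque': array([-0.00806667, -0.01244922, -0.0254321 ]), 'opening': 1.000285533352221} 0.0187
scene {'mtx': array([[481.73374379,   0.        , 281.83122094],
       [  0.        , 481.73374379, 203.49562799],
       [  0.        ,   0.        ,   1.        ]]), 'k1': -0.15211711737361094, 'R': array([[-0.89626069, -0.44341839,  0.00984387],
       [-0.31816349,  0.62730884, -0.71081335],
       [ 0.30901256, -0.64020603, -0.70331179]]), 't': array([0.55374455, 0.22134545, 1.34415578])}
top {'mtx': array([[438.95633681,   0.        , 279.74646467],
       [  0.        , 438.95633681, 210.66226132],
       [  0.        ,   0.        ,   1.        ]]), 'k1': -0.12741467009774735, 'R': array([[-0.00967435, -0.99987482, -0.01252016],
       [-0.99884806,  0.0102514 , -0.04687705],
       [ 0.04699954,  0.01205223, -0.9988222 ]]), 't': array([0.05655554, 0.5717581 , 1.61436009])}
```

View pics/scene0.png

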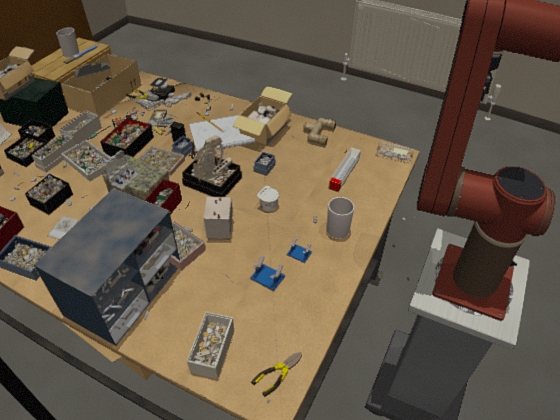

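View pics/top0.png

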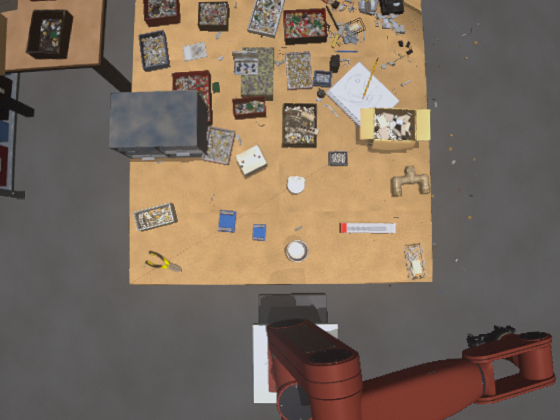

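The tube is at top (367,228) and scene (345,168), with its red cap at the left end in the top view. There are two V-rests: the larger at top (228,221) / scene (267,276), the smaller at top (259,232) / scene (299,252). Next I'll take close crops.

```bash
cat > h.py <<'E'
import numpy as np, cv2
from cell import *
def ray(n,uv):
    i=camera_info(n);K=i['mtx']
    d=np.array([(uv[0]-K[0,2])/K[0,0],(uv[1]-K[1,2])/K[1,1]])
    p=d.copy()
    for _ in range(30): p=d/(1+i['k1']*(p@p))
    R=i['R'];return -R.T@i['t'], R.T@np.array([*p,1.])
def atz(n,uv,z):
    c,d=ray(n,uv);return c+d*(z-c[2])/d[2]
def tri(a,b):
    c1,d1=ray("scene",a);c2,d2=ray("top",b)
    d1/=np.linalg.norm(d1);d2/=np.linalg.norm(d2)
    s=np.linalg.lstsq(np.c_[d1,-d2],c2-c1,rcond=None)[0]
    p,q=c1+s[0]*d1,c2+s[1]*d2
    return (p+q)/2,np.linalg.norm(p-q)
def proj(n,X):
    i=camera_info(n);c=i['R']@np.array(X)+i['t'];p=c[:2]/c[2];p=p*(1+i['k1']*(p@p))
    return i['mtx'][:2,:2]@p+i['mtx'][:2,2]
def crop(n,box,s,fn,im=None):
    x0,y0,x1,y1=box
    im=camera(n) if im is None else im
    o=cv2.resize(im[y0:y1,x0:x1],None,fx=s,fy=s,interpolation=cv2.INTER_CUBIC)[:,:,::-1].copy()
    for x in range(x0,x1):
        if x%10==0: 
            cv2.line(o,((x-x0)*s,0),((x-x0)*s,6),(0,255,0),1);cv2.putText(o,str(x),((x-x0)*s,16),0,.35,(0,255,0),1)
    for y in range(y0,y1):
        if y%10==0:
            cv2.line(o,(0,(y-y0)*s),(6,(y-y0)*s),(0,255,0),1);cv2.putText(o,str(y),(7,(y-y0)*s+4),0,.35,(0,255,0),1)
    cv2.imwrite("pics/"+fn,o)
E
python3 - <<'E'
from h import *
s=cv2.imread("pics/scene0.png")[:,:,::-1];t=cv2.imread("pics/top0.png")[:,:,::-1]
crop("top",(330,212,410,244),10,"c1.png",t)
crop("scene",(320,140,370,195),10,"c2.png",s)
crop("top",(210,200,275,245),11,"c3.png",t)
crop("scene",(240,235,320,295),10,"c4.png",s)
E
```

```text
(no output)
```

View pics/c1.png

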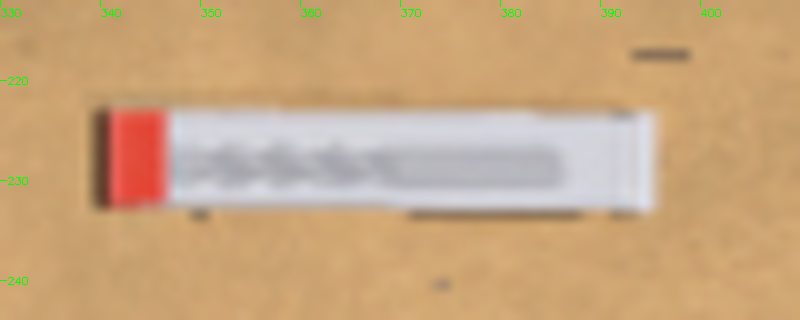

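View pics/c2.png

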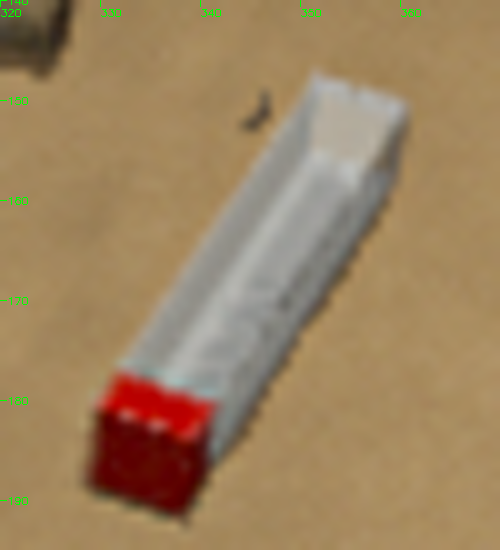

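View pics/c3.png

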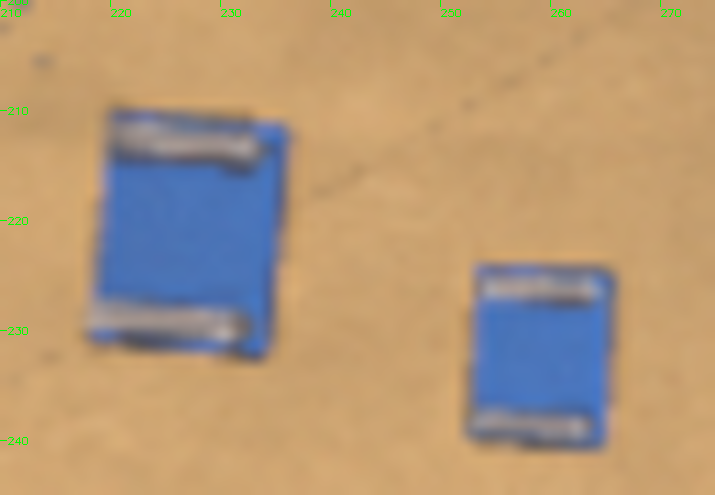

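View pics/c4.png

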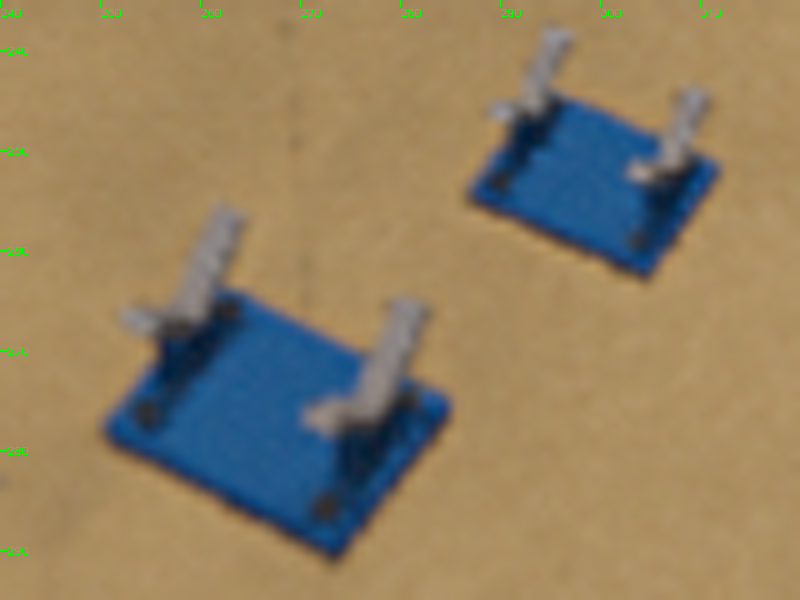

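Run:
```python
from h import *
np.set_printoptions(precision=4,suppress=True)
print("cams",ray("scene",(280,210))[0],ray("top",(280,210))[0])
print("tube top corners @.036")
P=[atz("top",p,.036) for p in[(341,222.8),(341,232.4),(395.5,223.2),(395.5,233)]]
for p in P:print(p)
m=(P[2]+P[3])/2;c=(P[0]+P[1])/2;print("len",np.linalg.norm(m-c),"mid",(m+c)/2,"head",np.arctan2(*(m-c)[[1,0]]))
print("tri tube: cap top corners, mouth top corners")
for a,b in[((341.6,180.5),(341,222.8)),((331.5,177.5),(341,232.4)),((360.5,150.5),(395.5,223.2)),((351.5,147),(395.5,233))]:print(*tri(a,b))
# which top corner: check by projection
for p in P:print(proj("scene",p))
print("shank end",tri((352,156),(386,229)),atz("top",(386,228.8),.012),atz("top",(386,228.8),.02))
print("rest foot top z=.01")
F=[atz("top",p,.010) for p in[(219.7,210.5),(236.2,211.2),(234.0,232.4),(218,231)]]
for f in F:print(f,proj("scene",f))
c=sum(F)/4;print(c, "sizes",[np.linalg.norm(F[i]-F[(i+1)%4]) for i in range(4)])
S=[atz("scene",p,.010) for p in[(274,290.5),(250.3,277.7),(263,264),(284.8,275)]]
for f in S:print(f,proj("top",f))
```

```text
cams [0.1514 0.9672 1.0972] [0.4958 0.0312 1.64  ]
tube top corners @.036
[ 0.5245 -0.173   0.036 ]
[ 0.4894 -0.1725  0.036 ]
[ 0.5208 -0.3744  0.036 ]
[ 0.4848 -0.3737  0.036 ]
len 0.2013354174141876 mid [ 0.5049 -0.2734  0.036 ] head -1.5917166479797205
tri tube: cap top corners, mouth top corners
[ 0.5068 -0.1785  0.0365] 0.03721250842399998
[ 0.5032 -0.1643  0.0592] 0.029223658361366426
[ 0.5068 -0.3835  0.0175] 0.029879970353841215
[ 0.5021 -0.3644  0.0467] 0.03682270821331331
[330.3736 179.4394]
[340.1752 182.7759]
[352.4279 146.439 ]
[361.8076 149.4259]
shank end (array([ 0.5039, -0.3403,  0.0225]), np.float64(0.008309541420858175)) [ 0.5007 -0.3441  0.012 ] [ 0.5007 -0.3423  0.02  ]
rest foot top z=.01
[0.5754 0.2751 0.01  ] [251.799  276.4951]
[0.5721 0.2132 0.01  ] [263.1744 261.3945]
[0.4933 0.2219 0.01  ] [286.5949 273.5098]
[0.499  0.2817 0.01  ] [275.1436 288.4226]
[0.5349 0.248  0.01  ] sizes [np.float64(0.06193169671641203), np.float64(0.07934125845663716), np.float64(0.06014115137005264), np.float64(0.0767078994475616)]
[0.4986 0.2893 0.01  ] [215.9882 231.1053]
[0.5771 0.2806 0.01  ] [218.2228 210.0553]
[0.5682 0.2218 0.01  ] [233.9084 212.2892]
[0.4955 0.2288 0.01  ] [232.1397 231.8207]
```

```bash
cat > fit.py <<'E'
from h import *
from scipy.optimize import least_squares
def fit(obs,x0,free_z=True):
    # obs: list (cam, (u,v), local xyz)
    def loc(q,l):
        c,s=np.cos(q[2]),np.sin(q[2]);return [q[0]+c*l[0]-s*l[1],q[1]+s*l[0]+c*l[1],l[2]+(q[3] if free_z else 0)]
    f=lambda q:np.concatenate([proj(c,loc(q,l))-np.array(uv)+.5 for c,uv,l in obs])
    r=least_squares(f,x0+([0] if free_z else []));return r.x,r.fun.reshape(-1,2)
E
python3 - <<'E'
from fit import *
np.set_printoptions(precision=4,suppress=True)
# tube heading -1.59: x toward -y; local y+ = world +x
tube=[("top",(341,222.8),(-.1,.018,.036)),("top",(341,232.4),(-.1,-.018,.036)),("top",(395.5,223.2),(.1,.018,.036)),("top",(395.5,233),(.1,-.018,.036)),
("scene",(331.5,177.5),(-.1,.018,.036)),("scene",(341.5,180.5),(-.1,-.018,.036)),("scene",(351.5,147),(.1,.018,.036)),("scene",(360.5,150.5),(.1,-.018,.036)),
("scene",(328.5,188.5),(-.1,.018,0)),("scene",(338.5,191.5),(-.1,-.018,0))]
# note cap top near edge seen at ~ (330,181),(339.5,183.5)
tube[4]=("scene",(329.8,181),(-.1,.018,.036));tube[5]=("scene",(339.7,183.5),(-.1,-.018,.036))
for z in(0,1):
  print(*fit(tube,[.505,-.273,-1.59],z))
fo=[("top",p,l) for p,l in zip([(219.7,210.5),(236.2,211.2),(234.0,232.4),(218,231)],[(.04,.031,.01),(.04,-.031,.01),(-.04,-.031,.01),(-.04,.031,.01)])]
fo+=[("scene",p,l) for p,l in zip([(274,290.5),(250.3,277.7),(263,264),(284.8,275)],[(-.04,.031,.005),(.04,.031,.005),(.04,-.031,.01),(-.04,-.031,.01)])]
for z in(0,1):
  print(*fit(fo,[.53,.25,-.1],z))
q,_=fit(fo,[.53,.25,-.1],0)
for sx in(.03,-.03):
  for sy in(.027,-.027):
    c,s=np.cos(q[2]),np.sin(q[2]);X=[q[0]+c*sx-s*sy,q[1]+s*sx+c*sy,.057];print(sx,sy,proj("top",X)+.5,proj("scene",X)+.5)
E
```

```text
[ 0.5078 -0.2702 -1.5878] [[-0.1767 -0.3056]
 [-0.1983 -0.0543]
 [-0.5487 -0.3926]
 [-0.526  -0.389 ]
 [-0.035  -0.8958]
 [ 0.1146  0.0457]
 [ 0.1898  0.261 ]
 [ 0.5838 -0.2596]
 [ 0.4287 -0.4132]
 [ 0.3157  0.0277]]
[ 0.5081 -0.2714 -1.5884 -0.002 ] [[ 0.0685 -0.3932]
 [ 0.0413 -0.1542]
 [-0.3732 -0.4474]
 [-0.3562 -0.4561]
 [-0.0471 -0.6942]
 [ 0.0859  0.2477]
 [ 0.1827  0.4985]
 [ 0.5626 -0.021 ]
 [ 0.4179 -0.2256]
 [ 0.2886  0.2158]]
[ 0.5376  0.2514 -0.1049] [[-0.2895 -0.8938]
 [-0.3414 -0.027 ]
 [-0.2649  0.1555]
 [-0.7384 -0.0528]
 [ 0.1957  0.4418]
 [-0.0864  0.4399]
 [-0.4546 -1.5855]
 [ 1.4318 -0.4301]]
[ 0.5382  0.2505 -0.1047 -0.003 ] [[ 0.0584 -1.0067]
 [-0.0217 -0.1459]
 [ 0.0629 -0.0018]
 [-0.3825 -0.2037]
 [ 0.1609  0.7549]
 [-0.0723  0.7775]
 [-0.4698 -1.2242]
 [ 1.3688 -0.0906]]
0.03 0.027 [218.271  211.7988] [253.3303 267.3078]
0.03 -0.027 [233.0175 213.2076] [264.3883 254.3735]
-0.03 0.027 [216.6101 228.2781] [271.819  276.9774]
-0.03 -0.027 [231.3742 229.716 ] [282.6272 263.5937]
```

```bash
cat > mv.py <<'E'
from h import *
from scipy.spatial.transform import Rotation as Ro
np.set_printoptions(precision=4,suppress=True)
def to(p,rpy,cur=None):
    s=state(); p0,r0=(s['tool_pos'],s['ee_rot']) if cur is None else cur
    A=Ro.from_euler('xyz',r0);B=Ro.from_euler('xyz',rpy)
    print("t",s['time_s'],"d(mm)",(A.inv().apply(np.array(p)-p0))*1000,"rot",np.degrees((A.inv()*B).as_rotvec()))
E
python3 - <<'E'
from mv import *
for n,p,z in[("mug",(297,251),.106),("tub",(296,185),.055),("boxw",(415,260),.03),("yfit",(410,182),.03),("edge",(432,228),0),("small",(259,232),.0)]:print(n,atz("top",p,z))
to([.5076,-.296,.14],[np.pi,0,1.554])
to([.5076,-.296,.004],[np.pi,0,1.554])
E
```

```text
mug [ 0.4266 -0.0091  0.106 ]
tub [ 0.6629 -0.0095  0.055 ]
boxw [ 0.3841 -0.4467  0.03  ]
yfit [ 0.6731 -0.4342  0.03  ]
edge [ 0.5015 -0.5235  0.    ]
small [0.4939 0.1293 0.    ]
t 0.1 d(mm) [ 414.4329 -207.8336   90.7536] rot [ -0.0788  -0.0785 -74.1551]
t 0.1 d(mm) [ 414.3994 -207.5899  226.7533] rot [ -0.0788  -0.0785 -74.1551]
```

>>> {"op": "carry_out", "data": {"deltas": [[60, 0, 0, 0, 0, 0, 1]], "newtons": 80}}

```text
time_s: 0.22
tool_pos: [0.2181, -0.589, 0.2306]
ee_rot: [-3.141, 0.001, 0.254]
wrist_force: [1.4, -1.2, -0.1]
opening: 0.997
```

I sent 60 where 0.06 was meant, because shifts are in metres. The row limit clamped it to a harmless 60 mm. I'll re-read the state and go on in metres.

Run:
```python
from mv import *
print(state()['joint_velocities'])
to([.5076,-.296,.14],[np.pi,0,1.554])
```

```text
[ 0.868   0.0587 -0.0741  0.0392  0.0123  0.8299]
t 0.225 d(mm) [ 353.9008 -210.861    90.282 ] rot [ -0.0823   0.0355 -74.5041]
```

>>> {"op": "carry_out", "data": {"deltas": [[0.354, -0.211, 0.09, 0, 0, -74.5, 1], [0.354, -0.211, 0.09, 0, 0, -74.5, 1], [0.354, -0.211, 0.09, 0, 0, -74.5, 1], [0.354, -0.211, 0.09, 0, 0, -74.5, 1], [0.354, -0.211, 0.09, 0, 0, -74.5, 1]]}}

```text
time_s: 0.85
tool_pos: [0.4352, -0.3678, 0.1639]
ee_rot: [-3.141, -0.0, 1.203]
wrist_force: [1.2, -0.1, -0.2]
opening: 1.001
```

Run:
```python
from mv import *
to([.5076,-.296,.14],[np.pi,0,1.554])
```

```text
t 0.85 d(mm) [92.9647 41.7594 23.9241] rot [ -0.0111  -0.0114 -20.0931]
```

>>> {"op": "carry_out", "data": {"deltas": [[0.088, 0.04, 0.023, 0, 0, -19, 1], [0.088, 0.04, 0.023, 0, 0, -19, 1], [0.088, 0.04, 0.023, 0, 0, -19, 1], [0.088, 0.04, 0.023, 0, 0, -19, 1]]}}

```text
time_s: 1.35
tool_pos: [0.5032, -0.3024, 0.1414]
ee_rot: [-3.141, 0.0, 1.528]
wrist_force: [0.3, 0.0, 0.4]
opening: 0.997
```

Run:
```python
from mv import *
crop("top",(330,190,450,270),6,"d1.png")
crop("scene",(290,90,400,200),5,"d2.png")
to([.5076,-.296,.14],[np.pi,0,1.554])
to([.5076,-.296,.004],[np.pi,0,1.554])
```

```text
t 1.45 d(mm) [7.451  4.2944 1.9087] rot [ 0.0045  0.0271 -1.5712]
t 1.45 d(mm) [  7.515    4.2828 137.9087] rot [ 0.0045  0.0271 -1.5712]
```

View pics/d1.png

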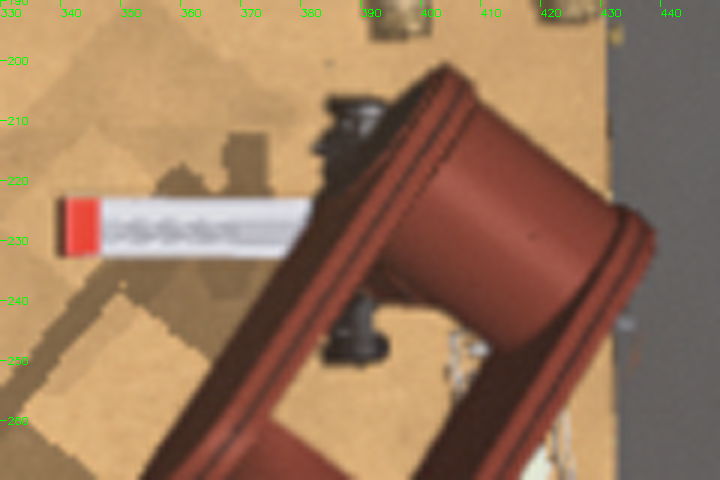

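View pics/d2.png

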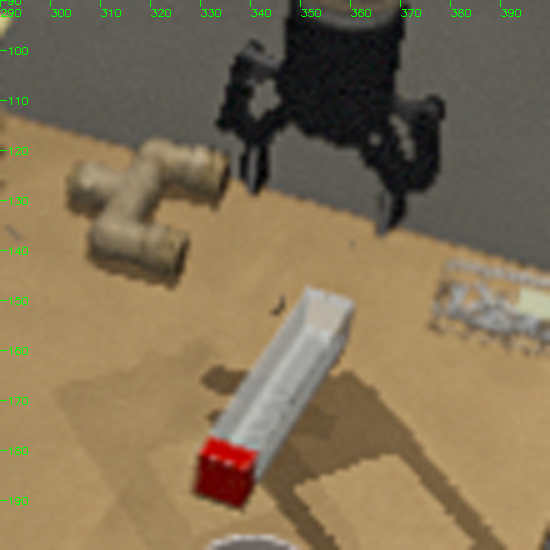

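The jaws straddle the tube: finger tips at scene (342,127) and (366,136), jaw axis across the tube. I'll check how well camera and arm agree, then descend.

Run:
```python
from mv import *
s=state();p=s['tool_pos'];y=s['ee_rot'][2];d=np.array([np.sin(y),-np.cos(y),0])*.0425
for k in(1,-1):print(proj("scene",p+k*d+[0,0,.013])+.5)
```

```text
[342.7188 128.0398]
[366.3804 135.7158]
```

>>> {"op": "carry_out", "data": {"deltas": [[0.007, 0.004, 0.06, 0, 0, -1.5, 1], [0.007, 0.004, 0.11, 0, 0, -1.5, 1], [0.007, 0.004, 0.128, 0, 0, -1.5, 1], [0.007, 0.004, 0.135, 0, 0, -1.5, 1], [0.007, 0.004, 0.135, 0, 0, -1.5, 1]]}}

```text
time_s: 2.08
tool_pos: [0.5088, -0.2966, 0.0081]
ee_rot: [3.14, 0.001, 1.554]
wrist_force: [-0.5, 0.3, 0.2]
opening: 1.0
```

>>> {"op": "carry_out", "data": {"deltas": [[0, 0, 0.002, 0, 0, 0, 0.3], [0, 0, 0.002, 0, 0, 0, 0.3], [0, 0, 0.002, 0, 0, 0, 0.3], [0, 0, 0.002, 0, 0, 0, 0.3], [0, 0, 0.002, 0, 0, 0, 0.3]], "newtons": 80}}

```text
time_s: 2.7
tool_pos: [0.5086, -0.2959, 0.0057]
ee_rot: [3.14, 0.001, 1.555]
wrist_force: [-1.1, 0.2, 6.4]
opening: 0.413
```

>>> {"op": "carry_out", "data": {"deltas": [[0, 0, -0.012, 0, 0, 0, 0.3], [0.02, 0, -0.022, 0, 0, 0, 0.3], [0.045, 0, -0.024, 0, 0, 0, 0.3], [0.06, 0, -0.024, 0, 0, 0, 0.3], [0.06, 0, -0.024, 0, 0, 0, 0.3]]}}

```text
time_s: 3.32
tool_pos: [0.5084, -0.2332, 0.0281]
ee_rot: [-3.14, -0.001, 1.558]
wrist_force: [0.6, 0.6, -3.3]
opening: 0.409
```

Run:
```python
from mv import *
im=camera("scene");cv2.imwrite("pics/e0.png",im[:,:,::-1])
crop("scene",(290,100,400,210),5,"e1.png",im)
print(state())
```

```text
{'time_s': 3.375, 'joints': array([-0.5722,  0.3044,  1.8408, -0.0003,  0.9969, -0.5583]), 'joint_velocities': array([-0.0209,  0.0062, -0.0203, -0.0039, -0.0029, -0.0039]), 'tau': array([  0.7199, -48.3512, -32.5735,   0.1604,   0.1625,   0.0506]), 'tool_pos': array([ 0.5087, -0.2343,  0.0283]), 'ee_rot': array([-3.141 , -0.0001,  1.557 ]), 'wrist_force': array([-0.6913, -0.3062, -3.6416]), 'torque': array([-0.0972, -0.0678, -0.0624]), 'opening': 0.40788738924897266}
```

View pics/e1.png

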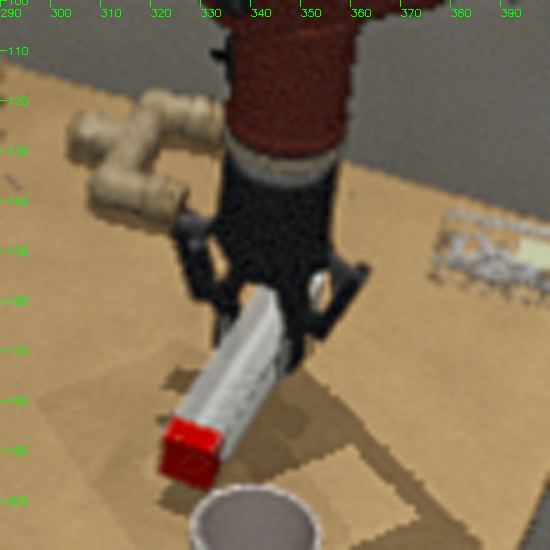

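>>> {"op": "carry_out", "data": {"deltas": [[0, 0, 0, 0, 4, 0, 0.3], [0, 0, 0, 0, 8, 0, 0.3], [0, 0, 0, 0, 12, 0, 0.3], [0, 0, 0, 0, 12, 0, 0.3]]}}

```text
time_s: 3.88
tool_pos: [0.5087, -0.2372, 0.0282]
ee_rot: [-3.141, -0.208, 1.553]
wrist_force: [0.0, -0.4, -4.0]
opening: 0.41
```

Run:
```python
from mv import *
crop("scene",(290,100,400,210),5,"e2.png")
crop("top",(310,180,440,280),6,"e2t.png")
s=state();print(s['time_s'],s['tool_pos'],s['ee_rot'],s['wrist_force'],s['torque'])
```

```text
3.975 [ 0.5086 -0.2359  0.0282] [-3.141  -0.2082  1.5542] [-0.649   1.0846 -3.4705] [-0.3203 -0.0059  0.0058]
```

View pics/e2.png

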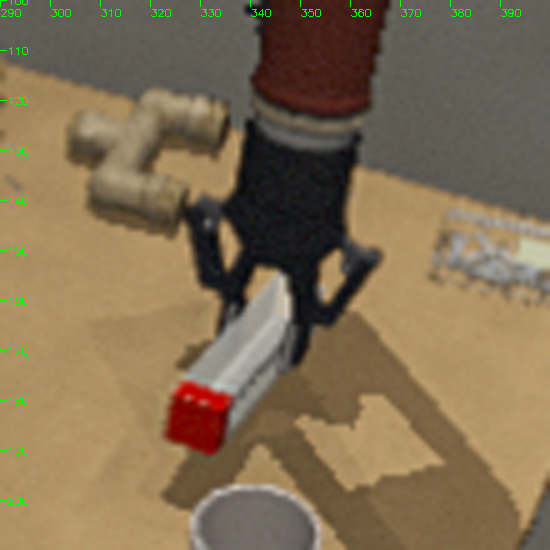

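View pics/e2t.png

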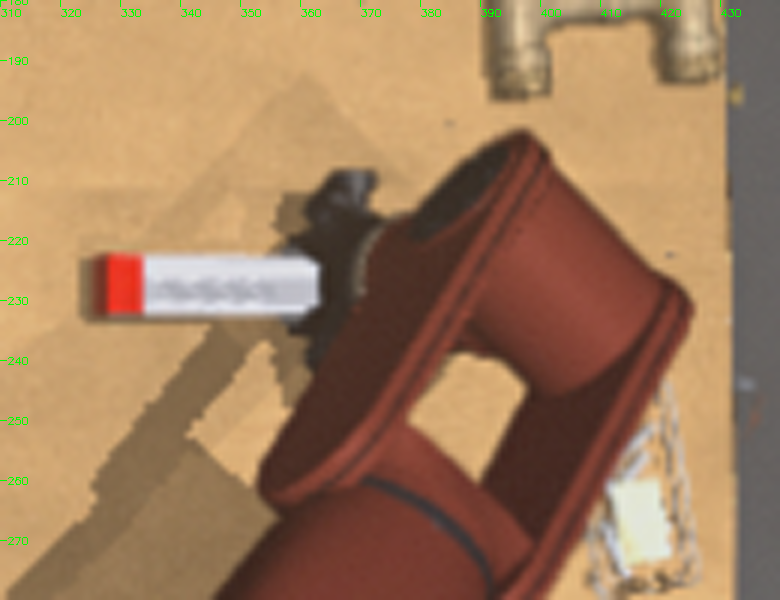

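>>> {"op": "carry_out", "data": {"deltas": [[0.001, 0, -0.004, 0, 2, 0, 0.3], [0.0015, 0, -0.008, 0, 4, 0, 0.3], [0.0015, 0, -0.008, 0, 4, 0, 0.3], [0.0015, 0, -0.008, 0, 4, 0, 0.3]]}}

```text
time_s: 4.47
tool_pos: [0.5088, -0.2357, 0.0368]
ee_rot: [-3.142, -0.279, 1.555]
wrist_force: [0.0, 0.5, -3.6]
opening: 0.414
```

Run:
```python
from mv import *
crop("top",(310,200,380,260),8,"e3t.png")
s=state();print(s['time_s'],s['tool_pos'],s['ee_rot'],s['wrist_force'],s['torque'])
```

```text
4.525 [ 0.5087 -0.2355  0.0367] [-3.1414 -0.2792  1.5551] [ 0.1679 -0.1481 -3.8858] [-0.3568  0.0187 -0.0354]
```

View pics/e3t.png

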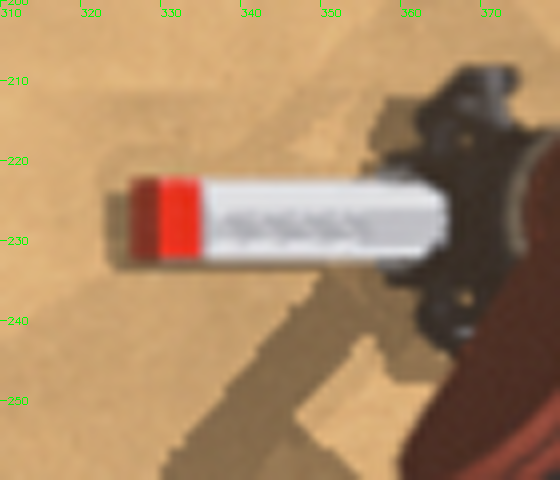

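>>> {"op": "carry_out", "data": {"deltas": [[0.001, 0, -0.003, 0, 1.5, 0, 0.3], [0.0015, 0, -0.006, 0, 3, 0, 0.3], [0.0015, 0, -0.006, 0, 3, 0, 0.3], [0.0015, 0, -0.006, 0, 3, 0, 0.3]]}}

```text
time_s: 5.03
tool_pos: [0.5088, -0.2359, 0.0429]
ee_rot: [-3.142, -0.332, 1.555]
wrist_force: [-0.7, -0.0, -3.4]
opening: 0.412
```

Run:
```python
from mv import *
crop("top",(310,200,380,260),8,"e4t.png")
s=state();print(s['time_s'],s['tool_pos'],s['ee_rot'],s['wrist_force'],s['torque'])
```

```text
5.075 [ 0.5087 -0.2358  0.0428] [-3.1414 -0.3316  1.5549] [-0.5209 -0.1432 -3.1401] [-0.3939 -0.0137  0.0294]
```

View pics/e4t.png

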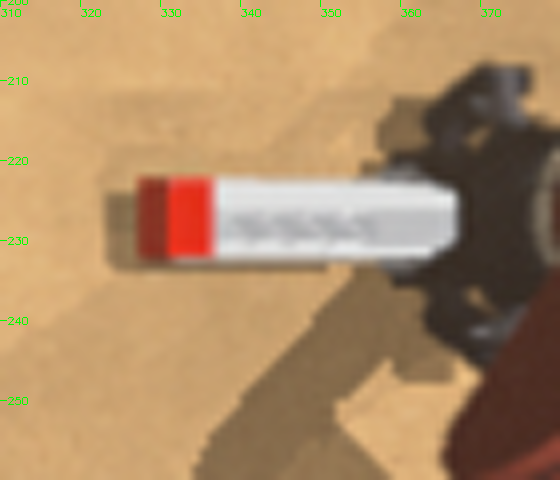

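>>> {"op": "carry_out", "data": {"deltas": [[0.001, 0, -0.003, 0, 1.5, 0, 0.3], [0.002, 0, -0.006, 0, 3, 0, 0.3], [0.002, 0, -0.006, 0, 3, 0, 0.3], [0.002, 0, -0.006, 0, 3, 0, 0.3], [0.002, 0, -0.006, 0, 3, 0, 0.3]]}}

```text
time_s: 5.7
tool_pos: [0.5088, -0.2357, 0.0492]
ee_rot: [-3.141, -0.384, 1.555]
wrist_force: [0.2, -0.2, -4.1]
opening: 0.409
```

Run:
```python
from mv import *
crop("top",(310,200,380,260),8,"e5t.png")
crop("scene",(290,100,400,210),5,"e5.png")
s=state();print(s['time_s'],s['tool_pos'],s['ee_rot'],s['wrist_force'],s['torque'])
```

```text
5.8 [ 0.5088 -0.2357  0.0492] [-3.1415 -0.384   1.5553] [ 0.5038 -0.1924 -3.543 ] [-0.4472  0.0004  0.0513]
```

View pics/e5t.png

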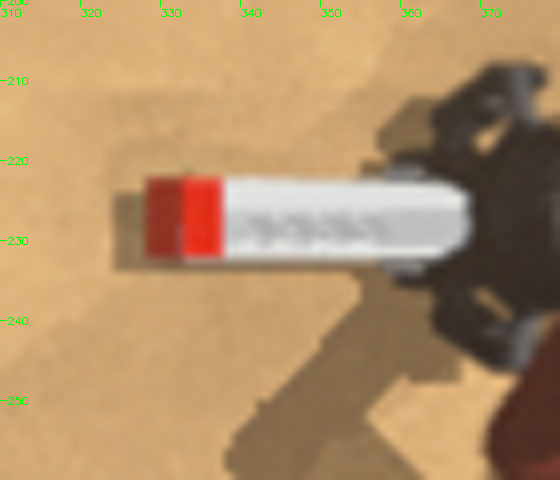

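View pics/e5.png

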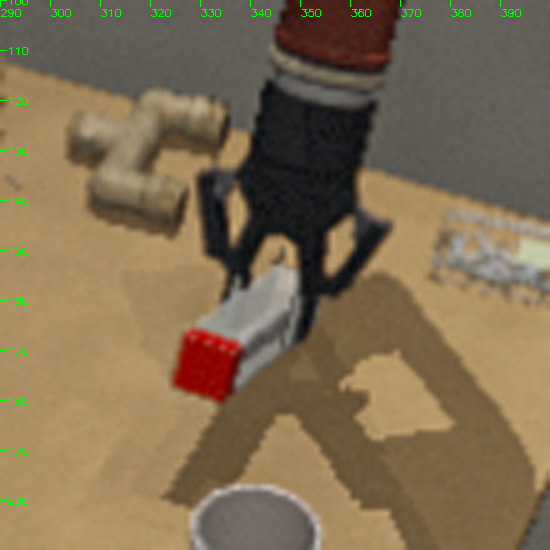

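```bash
cat > pt.py <<'E'
from mv import *
def tubepts(tilt_extra=0,s=None):
    s=s or state();R=Ro.from_euler('xyz',s['ee_rot']);p=s['tool_pos']
    for nm,l in dict(capTopA=(.125,.018,-.0303),capTopB=(.125,-.018,-.0303),capBotA=(.125,.018,.0057),capBotB=(.125,-.018,.0057),mouthBot=(-.075,0,.0057)).items():
        X=p+R.apply(l);print(nm,X,proj("top",X)+.5,proj("scene",X)+.5)
if __name__=="__main__":tubepts()
E
python3 pt.py
```

```text
capTopA [ 0.5284 -0.1314  0.1242] [332.7227 221.8095] [326.9511 166.4606]
capTopB [ 0.4924 -0.1309  0.1242] [332.7089 232.2371] [337.5729 169.9896]
capBotA [ 0.5286 -0.1179  0.0908] [327.9004 222.0064] [324.4839 176.9754]
capBotB [ 0.4926 -0.1174  0.0908] [327.8827 232.2113] [334.9888 180.5464]
mouthBot [ 0.5077 -0.3031  0.0158] [375.7645 227.5325] [348.7822 163.6547]
```

>>> {"op": "carry_out", "data": {"deltas": [[0.001, 0, -0.003, 0, 1.5, 0, 0.3], [0.002, 0, -0.006, 0, 3, 0, 0.3], [0.002, 0, -0.006, 0, 3, 0, 0.3], [0.002, 0, -0.006, 0, 3, 0, 0.3], [0.002, 0, -0.006, 0, 3, 0, 0.3]]}}

```text
time_s: 6.42
tool_pos: [0.5087, -0.2361, 0.0555]
ee_rot: [-3.141, -0.436, 1.555]
wrist_force: [0.4, -0.1, -3.7]
opening: 0.407
```

Run:
```python
from mv import *
crop("top",(310,200,380,260),8,"e6t.png")
s=state();print(s['time_s'],s['tool_pos'],s['ee_rot'],s['wrist_force'],s['torque'])
```

```text
6.475 [ 0.5087 -0.236   0.0555] [-3.1414 -0.4365  1.5552] [ 0.0097  0.235  -3.5098] [-0.4485 -0.045  -0.0365]
```

View pics/e6t.png

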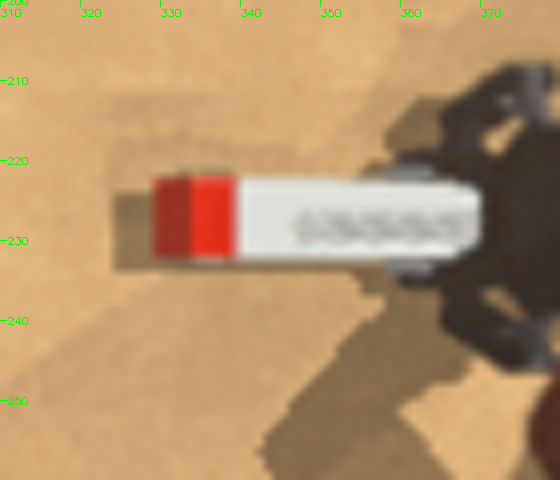

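>>> {"op": "carry_out", "data": {"deltas": [[0, 0, 0, 0, 0, 0, 0.3], [0, 0, 0, 0, 0, 0, 0.3]]}}

```text
time_s: 6.72
tool_pos: [0.5089, -0.2362, 0.0557]
ee_rot: [3.141, -0.436, 1.555]
wrist_force: [0.0, 0.1, -2.6]
opening: 0.407
```

```bash
python3 - <<'E'
from mv import *
crop("top",(310,200,380,260),8,"e7t.png")
s=state();print(s['time_s'],s['tool_pos'],s['ee_rot'],s['wrist_force'],s['torque'])
E
python3 pt.py
```

```text
6.775 [ 0.509  -0.2362  0.0558] [ 3.1413 -0.4362  1.5553] [ 0.1115  0.0581 -1.5989] [-0.4291  0.0442 -0.0075]
capTopA [ 0.5285 -0.136   0.1361] [334.4372 221.6905] [327.7691 162.6862]
capTopB [ 0.4925 -0.1355  0.136 ] [334.4237 232.1997] [338.432  166.2037]
capBotA [ 0.5288 -0.1208  0.1034] [329.0723 221.8804] [325.0833 173.4058]
capBotB [ 0.4928 -0.1203  0.1034] [329.0543 232.1688] [335.6392 176.9711]
mouthBot [ 0.508  -0.3018  0.0189] [375.5961 227.4719] [348.6916 163.1684]
```

View pics/e7t.png

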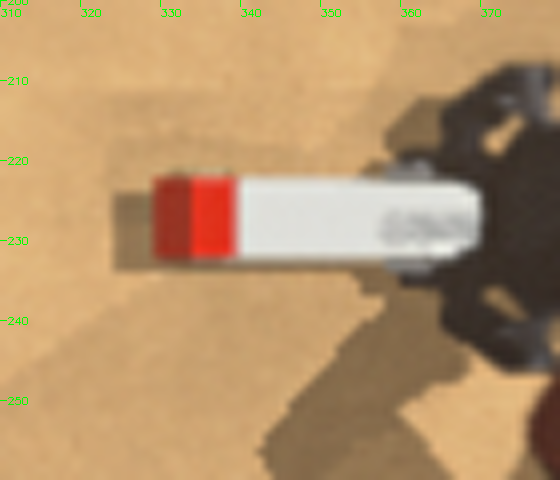

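Run:
```python
from mv import *
s=state();R=Ro.from_euler('xyz',s['ee_rot']);p=s['tool_pos']
for m in range(-130,-60,10):
    print(m,proj("top",p+R.apply((-.075-m/1000,0,-.0063)))+.5)
```

```text
-130 [347.8213 227.1661]
-120 [350.1918 227.1893]
-110 [352.5482 227.2123]
-100 [354.8907 227.2349]
-90 [357.2192 227.2574]
-80 [359.5339 227.2795]
-70 [361.8348 227.3015]
```

Run:
```python
from mv import *
s=state();p=s['tool_pos'];y0=1.555
E=np.array([-.129,0,.0017])
R0=Ro.from_euler('xyz',[np.pi,-.4363,y0]);w=p+R0.apply(E)
M=np.array([-.075,0,.0057])
cur=(p,[np.pi,-.4363,y0])
for th in[22,19,16,13,10, 8,6,4,2,0]:
    R=Ro.from_euler('xyz',[np.pi,-np.radians(th),y0])
    t=w-R.apply(E)
    mz=(t+R.apply(M))[2]
    if mz<0.0005: t[2]+=.0005-mz
    print(th,t,mz);to(t,[np.pi,-np.radians(th),y0],cur)
    if th==10:cur=(t,[np.pi,-np.radians(th),y0])
```

```text
22 [ 0.509  -0.2335  0.0496] 0.016238785807678464
t 6.775 d(mm) [-0.0877 -0.      6.7495] rot [ 0.     -2.9981 -0.    ]
19 [ 0.509  -0.231   0.0433] 0.01351737121977557
t 6.775 d(mm) [-0.5286  0.     13.4893] rot [ 0.     -5.9981  0.    ]
16 [ 0.5091 -0.2289  0.0369] 0.010758135611851054
t 6.775 d(mm) [-1.3217 -0.     20.1969] rot [ 0.     -8.9981  0.    ]
13 [ 0.5091 -0.2271  0.0304] 0.007968641856914142
t 6.775 d(mm) [-2.4647 -0.     26.8537] rot [  0.     -11.9981  -0.    ]
10 [ 0.5091 -0.2257  0.0238] 0.005156535763451778
t 6.775 d(mm) [-3.9546  0.     33.4415] rot [  0.     -14.9981  -0.    ]
8 [ 0.5091 -0.2249  0.0194] 0.0032730403583636214
t 6.775 d(mm) [-0.0193  0.      4.5031] rot [ 0. -2. -0.]
6 [ 0.5092 -0.2243  0.0149] 0.0013852146164665628
t 6.775 d(mm) [-0.1957 -0.      9.0027] rot [ 0. -4. -0.]
4 [ 0.5092 -0.2239  0.0114] -0.000504641437370161
t 6.775 d(mm) [-0.3545 -0.     12.5041] rot [ 0. -6. -0.]
2 [ 0.5092 -0.2236  0.0088] -0.002394225304654961
t 6.775 d(mm) [-0.5162 -0.     15.1196] rot [ 0. -8. -0.]
0 [ 0.5092 -0.2234  0.0062] -0.00428123481851363
t 6.775 d(mm) [-0.8343 -0.     17.7178] rot [  0. -10.  -0.]
```

>>> {"op": "carry_out", "data": {"deltas": [[0, 0, 0.0065, 0, -3, 0, 0.3], [-0.0005, 0, 0.013, 0, -6, 0, 0.3], [-0.001, 0, 0.02, 0, -9, 0, 0.3], [-0.0025, 0, 0.0265, 0, -12, 0, 0.3], [-0.004, 0, 0.033, 0, -15, 0, 0.3]]}}

```text
time_s: 7.4
tool_pos: [0.5091, -0.2257, 0.0241]
ee_rot: [3.141, -0.173, 1.555]
wrist_force: [0.7, 0.4, -2.4]
opening: 0.407
```

>>> {"op": "carry_out", "data": {"deltas": [[0, 0, 0.0045, 0, -2, 0, 0.3], [0, 0, 0.009, 0, -4, 0, 0.3], [0, 0, 0.012, 0, -6, 0, 0.3], [-0.0005, 0, 0.0145, 0, -8, 0, 0.3], [-0.001, 0, 0.0165, 0, -10, 0, 0.3]]}}

```text
time_s: 8.02
tool_pos: [0.5089, -0.224, 0.0073]
ee_rot: [-3.141, 0.002, 1.555]
wrist_force: [-0.1, 0.3, -3.6]
opening: 0.411
```

Run:
```python
from mv import *
crop("top",(310,200,410,260),8,"f1t.png")
crop("scene",(290,110,400,210),6,"f1.png")
s=state();print(s['time_s'],s['tool_pos'],s['ee_rot'],s['wrist_force'],s['torque'])
```

```text
8.125 [ 0.5086 -0.2231  0.0071] [-3.1407  0.0004  1.556 ] [ 0.7581  0.2843 -4.0402] [ 0.0568 -0.0282 -0.0006]
```

View pics/f1t.png

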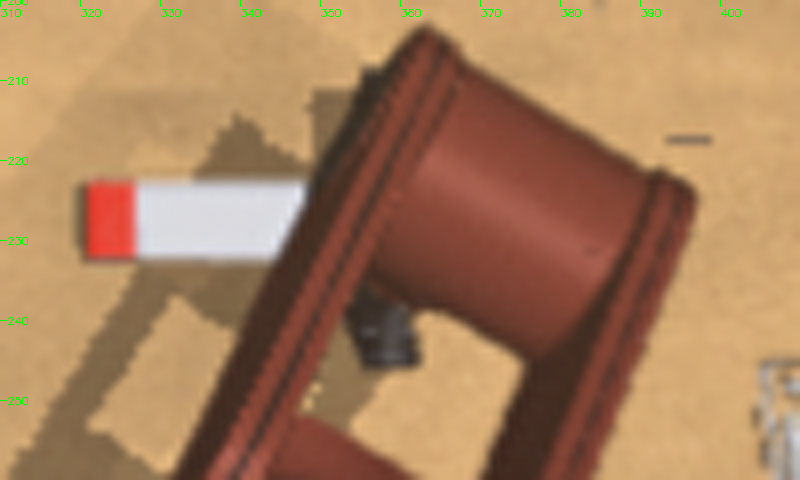

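View pics/f1.png

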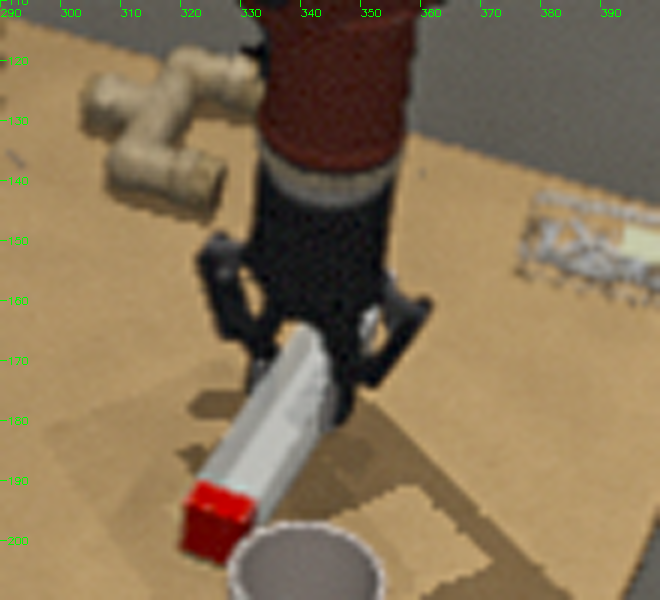

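>>> {"op": "carry_out", "data": {"deltas": [[0, 0, 0.0015, 0, 0, 0, 0.3], [0, 0, 0.0015, 0, 0, 0, 0.3], [0, 0, 0.0015, 0, 0, 0, 0.9], [0, 0, 0.0015, 0, 0, 0, 0.9], [0, 0, 0.0015, 0, 0, 0, 0.9]]}}

```text
time_s: 8.75
tool_pos: [0.5094, -0.2244, 0.0065]
ee_rot: [3.141, 0.0, 1.555]
wrist_force: [-0.4, -0.5, -0.0]
opening: 0.901
```

>>> {"op": "carry_out", "data": {"deltas": [[0, 0, 0, 0, 0, 0, 0.9], [0, 0, -0.04, 0, 0, 0, 0.9], [0, 0, -0.09, 0, 0, 0, 0.9], [-0.04, 0, -0.12, 0, 0, 0, 0.9], [-0.08, -0.03, -0.12, 0, 0, 0, 0.9]]}}

```text
time_s: 9.38
tool_pos: [0.4808, -0.306, 0.1305]
ee_rot: [3.135, 0.005, 1.558]
wrist_force: [-0.5, -1.1, -0.3]
opening: 0.901
```

Run:
```python
from mv import *
crop("top",(310,200,410,260),8,"g1t.png")
crop("scene",(290,110,400,210),6,"g1.png")
s=state();print(s['time_s'],s['tool_pos'],s['ee_rot'],s['wrist_force'],s['opening'])
```

```text
9.475 [ 0.4761 -0.3072  0.1272] [3.1411 0.0026 1.5517] [-0.0364  0.1056 -0.013 ] 0.90018582006846
```

View pics/g1t.png

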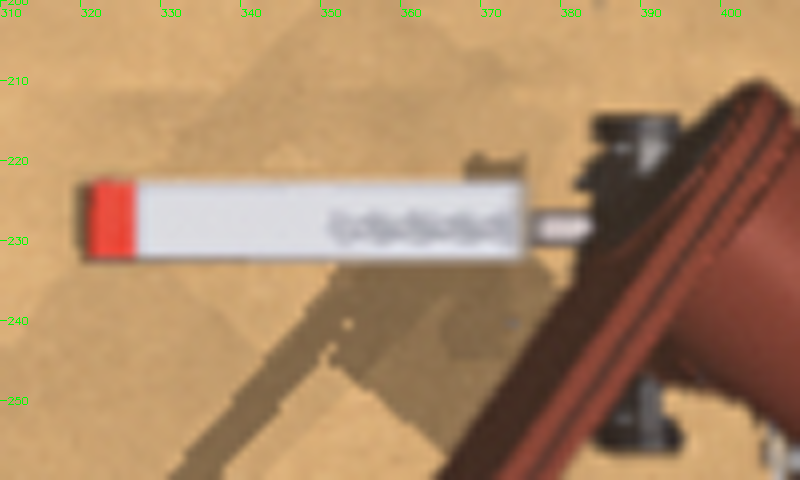

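View pics/g1.png

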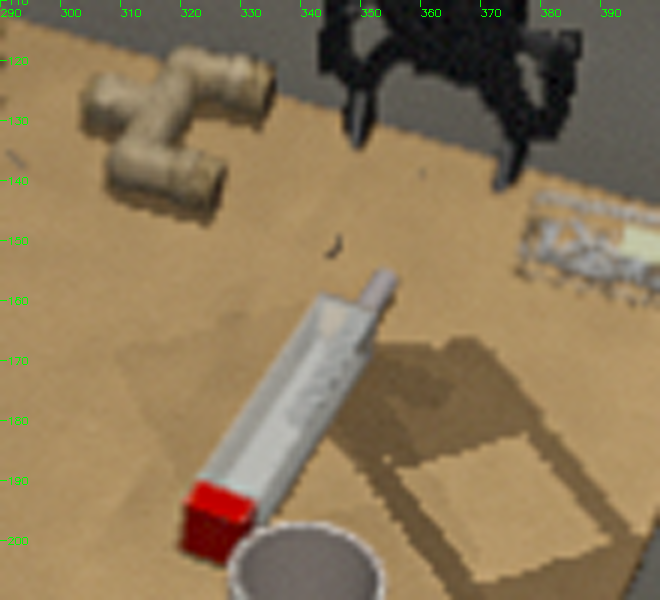

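Run:
```python
from mv import *
h=.5
print("mouth",atz("top",(375-h,227.5-h),.036)," tip",atz("top",(351-h,228.3-h),.012),"shank@mouth",atz("top",(380-h,228.7-h),.012))
for uv in[(354-h,155.8-h)]:print("shank end",atz("scene",uv,.012))
for m in(-.345,-.355,-.36): print(proj("scene",(.508,m,.012))+.5, proj("top",(.508,m,.012))+.5)
print(tri((351.5-h,161-h),(379.5-h,228.7-h)))
```

```text
mouth [ 0.5077 -0.2961  0.036 ]  tip [ 0.506  -0.2111  0.012 ] shank@mouth [ 0.5032 -0.3197  0.012 ]
shank end [ 0.5077 -0.3577  0.012 ]
[352.7152 157.7618] [386.6942 227.338 ]
[353.6757 156.1942] [389.3442 227.3054]
[354.153  155.4151] [390.6682 227.289 ]
(array([ 0.5031, -0.3161,  0.0201]), np.float64(0.00033672568114759635))
```

The drill sticks out about 59 mm: shank end near scene (354,156), tip near top (351,228). It is free of the gripper. I'll grip the shank about 36 mm out from the mouth.

Run:
```python
from mv import *
to([.506,-.335,.06],[np.pi,0,1.555])
to([.506,-.335,.004],[np.pi,0,1.555])
```

```text
t 9.475 d(mm) [-27.0881  30.3442  67.2434] rot [ 0.0306  0.1485 -0.189 ]
t 9.475 d(mm) [-26.943   30.314  123.2432] rot [ 0.0306  0.1485 -0.189 ]
```

>>> {"op": "carry_out", "data": {"deltas": [[-0.026, 0.029, 0.02, 0, 0, 0, 0.9], [-0.026, 0.029, 0.06, 0, 0, 0, 0.9], [-0.026, 0.029, 0.07, 0, 0, 0, 0.7], [-0.026, 0.029, 0.07, 0, 0, 0, 0.7], [-0.026, 0.029, 0.07, 0, 0, 0, 0.7]], "newtons": 80}}

```text
time_s: 10.1
tool_pos: [0.5072, -0.3303, 0.0577]
ee_rot: [3.14, 0.001, 1.555]
wrist_force: [0.2, 0.5, 0.2]
opening: 0.7
```

Run:
```python
from mv import *
crop("scene",(290,110,400,210),6,"i1.png")
to([.506,-.335,.004],[np.pi,0,1.555])
```

```text
t 10.15 d(mm) [-4.3943 -1.4    53.9223] rot [0.1259 0.1014 0.0234]
```

View pics/i1.png

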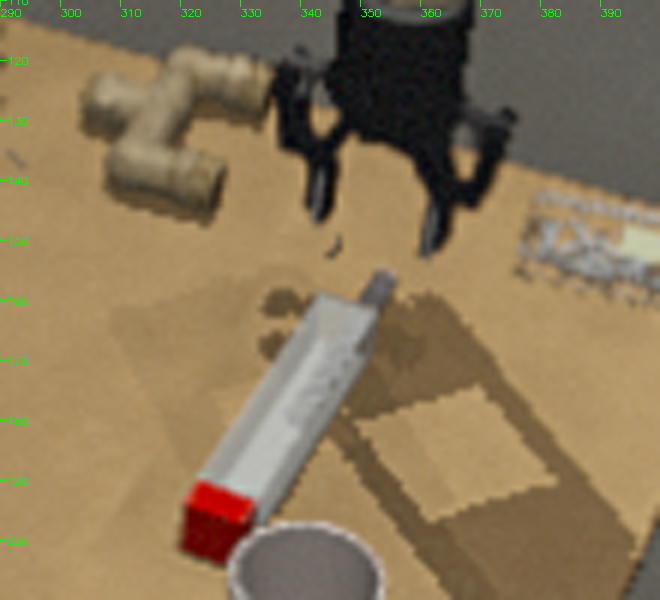

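>>> {"op": "carry_out", "data": {"deltas": [[-0.004, -0.001, 0.03, 0, 0, 0, 0.7], [-0.004, -0.001, 0.053, 0, 0, 0, 0.7], [-0.004, -0.001, 0.053, 0, 0, 0, 0.7], [-0.004, -0.001, 0.053, 0, 0, 0, 0.05], [-0.004, -0.001, 0.053, 0, 0, 0, 0.05]]}}

```text
time_s: 10.78
tool_pos: [0.5064, -0.3348, 0.0049]
ee_rot: [3.139, 0.002, 1.555]
wrist_force: [0.6, -0.3, -0.5]
opening: 0.283
```

>>> {"op": "carry_out", "data": {"deltas": [[0, 0, 0, 0, 0, 0, 0.05], [0, 0, 0, 0, 0, 0, 0.05], [0, 0, 0, 0, 0, 0, 0.05], [0, 0, 0, 0, 0, 0, 0.05]]}}

```text
time_s: 11.28
tool_pos: [0.5061, -0.3347, 0.004]
ee_rot: [3.14, 0.001, 1.555]
wrist_force: [0.9, -1.4, 5.9]
opening: 0.153
```

>>> {"op": "carry_out", "data": {"deltas": [[0, 0, 0, 0, 0, 0, 0.05], [0, 0, 0, 0, 0, 0, 0.05]]}}

```text
time_s: 11.52
tool_pos: [0.5062, -0.3347, 0.004]
ee_rot: [3.14, 0.001, 1.555]
wrist_force: [0.6, -2.3, 6.3]
opening: 0.152
```

Run:
```python
from mv import *
crop("scene",(310,110,400,200),6,"j1.png")
s=state();print(s['time_s'],s['tool_pos'],s['ee_rot'],s['wrist_force'],s['opening'])
```

```text
11.575 [ 0.5062 -0.3347  0.004 ] [3.1398 0.0014 1.5549] [ 1.2944 -0.2888  6.216 ] 0.1499978959243249
```

View pics/j1.png

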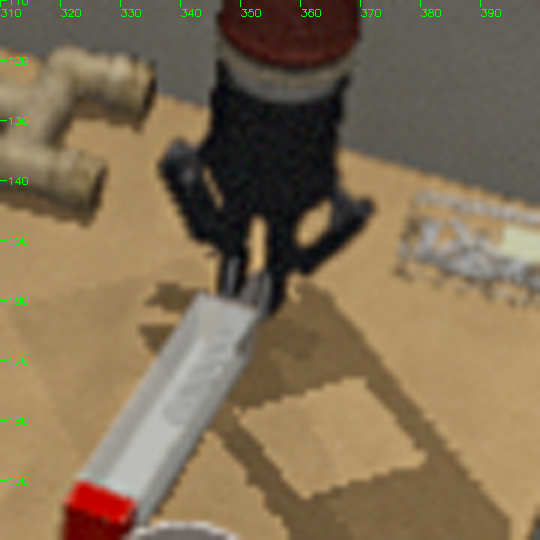

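>>> {"op": "carry_out", "data": {"deltas": [[0, 0, -0.004, 0, 0, 0, 0.05], [-0.02, 0, -0.005, 0, 0, 0, 0.05], [-0.045, 0, -0.005, 0, 0, 0, 0.05], [-0.07, 0, -0.005, 0, 0, 0, 0.05], [-0.085, 0, -0.005, 0, 0, 0, 0.05]], "newtons": 100}}

```text
time_s: 12.2
tool_pos: [0.5032, -0.4207, 0.0074]
ee_rot: [-3.141, -0.0, 1.554]
wrist_force: [0.6, 0.1, -2.0]
opening: 0.145
```

Run:
```python
from mv import *
crop("scene",(310,80,410,200),5,"k1.png")
crop("top",(310,200,430,260),6,"k1t.png")
s=state();print(s['time_s'],s['tool_pos'],s['ee_rot'],s['wrist_force'],s['opening'])
```

```text
12.3 [ 0.5033 -0.4209  0.0077] [-3.1415  0.0003  1.5532] [-0.1671 -0.2523 -1.236 ] 0.13813313755428328
```

View pics/k1.png

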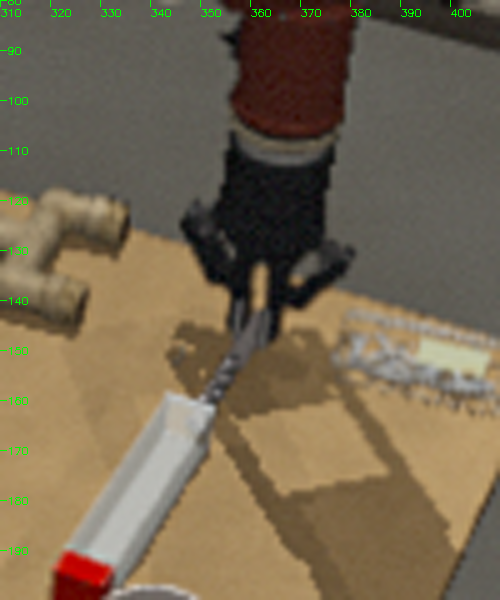

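View pics/k1t.png

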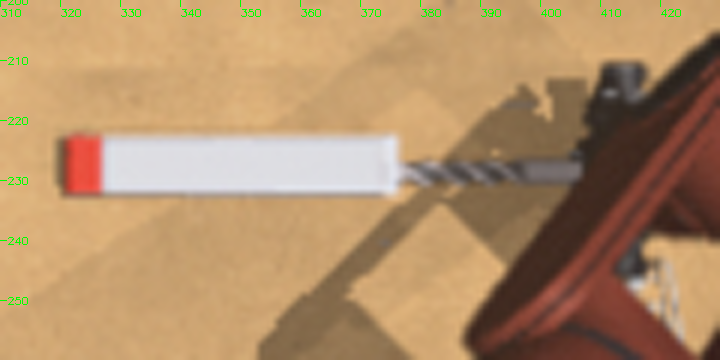

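>>> {"op": "carry_out", "data": {"deltas": [[-0.015, 0, 0, 0, 0, 0, 0.05], [-0.03, 0, -0.005, 0, 0, 0, 0.05], [-0.03, 0, -0.04, 0, 0, 0, 0.05], [-0.03, 0, -0.09, 0, 0, 0, 0.05], [-0.03, 0, -0.12, 0, 0, 0, 0.05]]}}

```text
time_s: 12.92
tool_pos: [0.5045, -0.4505, 0.1319]
ee_rot: [3.139, 0.003, 1.555]
wrist_force: [0.8, -0.8, -2.2]
opening: 0.142
```

Run:
```python
from mv import *
crop("scene",(310,60,420,180),5,"l1.png")
crop("top",(310,190,440,270),6,"l1t.png")
s=state();print(s['time_s'],s['tool_pos'],s['ee_rot'],s['wrist_force'],s['torque'],s['opening'],s['joints'])
```

```text
13.025 [ 0.5058 -0.4519  0.1341] [3.1351 0.0072 1.5552] [ 0.6973 -0.2092 -2.2379] [-0.1338  0.0087 -0.0308] 0.1461325775527046 [-0.8453  0.4154  1.4709 -0.      1.2456 -0.8297]
```

View pics/l1.png

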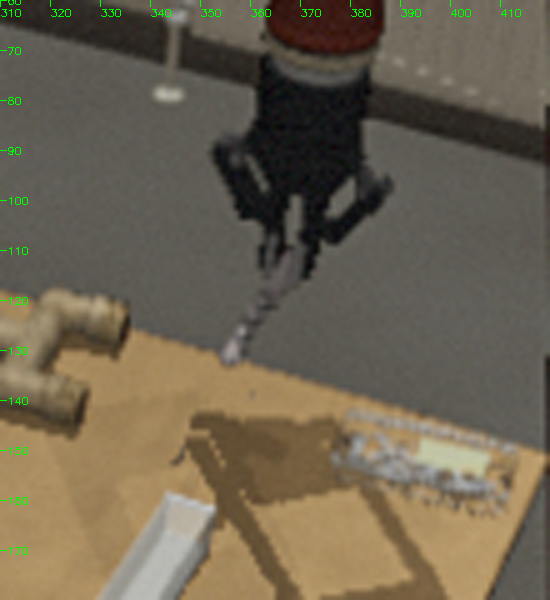

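View pics/l1t.png

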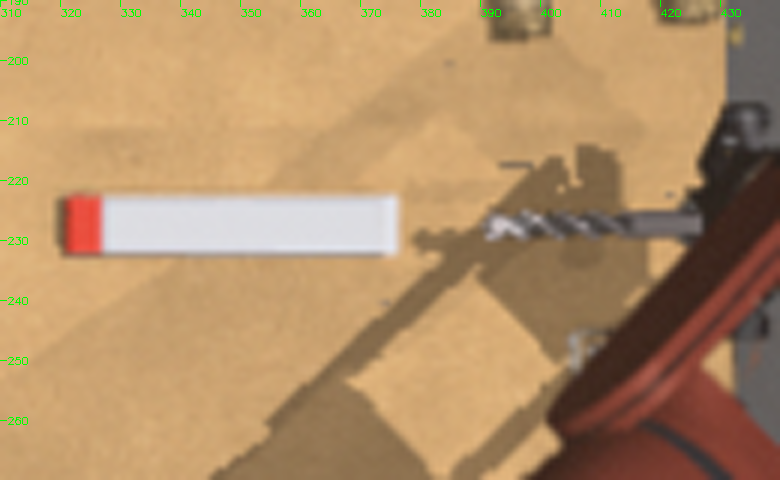

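Run:
```python
from mv import *
s=state();R=Ro.from_euler('xyz',s['ee_rot']);p=s['tool_pos']
for a,b in[((355.7,131.8),(390,227.8))]:
    X,e=tri(np.array(a)-.5,np.array(b)-.5);print(X,e,R.inv().apply(X-p))
for x in(0,.06,.12,.127):
  X=p+R.apply((x,0,-.008));print(x,proj("scene",X)+.5,proj("top",X)+.5)
```

```text
[ 0.5053 -0.3272  0.1388] 9.756081988140878e-06 [ 0.1247 -0.0024 -0.0057]
0 [367.577  112.5916] [425.8115 227.1937]
0.06 [361.7438 121.2212] [408.7278 227.147 ]
0.12 [355.6037 130.299 ] [391.5092 227.093 ]
0.127 [354.8664 131.3886] [389.4926 227.0863]
```

Run:
```python
from mv import *
to([.593,.245,.2],[np.pi,0,3.04])
```

```text
t 13.025 d(mm) [697.7123  76.7424 -70.4786] rot [ -0.0037   0.6122 -85.0701]
```

>>> {"op": "carry_out", "data": {"deltas": [[0.03, 0, -0.04, 0, 0, 0, 0.05], [0.09, 0.01, -0.07, 0, 0, -8, 0.05], [0.15, 0.015, -0.07, 0, 0, -18, 0.05], [0.21, 0.02, -0.07, 0, 0, -28, 0.05], [0.27, 0.03, -0.07, 0, 0, -38, 0.05]]}}

```text
time_s: 13.65
tool_pos: [0.537, -0.1774, 0.1965]
ee_rot: [-3.141, -0.002, 2.224]
wrist_force: [1.7, 0.4, -1.9]
opening: 0.143
```

Run:
```python
from mv import *
s=state();print(s['tool_pos'],s['wrist_force'],s['opening'])
to([.593,.245,.2],[np.pi,0,3.04])
```

```text
[ 0.537  -0.1774  0.1965] [ 1.6773  0.4481 -1.9339] 0.14344761393460137
t 13.65 d(mm) [301.4717 301.1225  -3.2033] rot [  0.      -0.1104 -46.7669]
```

>>> {"op": "carry_out", "data": {"deltas": [[0.04, 0.04, 0, 0, 0, -10, 0.05], [0.08, 0.08, 0, 0, 0, -20, 0.05], [0.12, 0.12, 0, 0, 0, -30, 0.05], [0.16, 0.16, 0, 0, 0, -40, 0.05], [0.2, 0.2, 0, 0, 0, -46, 0.05]]}}

```text
time_s: 14.28
tool_pos: [0.5761, 0.1024, 0.1964]
ee_rot: [-3.141, -0.002, 3.026]
wrist_force: [1.1, 0.6, -1.7]
opening: 0.141
```

Run:
```python
from mv import *
s=state();print(s['tool_pos'],s['wrist_force'],s['opening'])
to([.593,.245,.14],[np.pi,0,3.04])
```

```text
[0.5761 0.1024 0.1964] [ 1.1493  0.6475 -1.7341] 0.14079549554604426
t 14.275 d(mm) [ -0.4013 143.6265  56.3542] rot [-0.0207 -0.1026 -0.8285]
```

>>> {"op": "carry_out", "data": {"deltas": [[0, 0.05, 0, 0, 0, 0, 0.05], [0, 0.1, 0.02, 0, 0, 0, 0.05], [0, 0.135, 0.055, 0, 0, 0, 0.05], [0, 0.135, 0.055, 0, 0, 0, 0.05], [0, 0.135, 0.055, 0, 0, 0, 0.05]]}}

```text
time_s: 14.9
tool_pos: [0.5924, 0.2342, 0.142]
ee_rot: [-3.14, -0.001, 3.022]
wrist_force: [-0.2, 0.2, -1.5]
opening: 0.138
```

Run:
```python
from mv import *
crop("scene",(220,190,320,300),5,"m1.png")
crop("top",(190,170,290,250),7,"m1t.png")
s=state();print(s['tool_pos'],s['ee_rot'],s['wrist_force'],s['opening'])
```

```text
[0.5936 0.2337 0.1439] [3.1414 0.0015 3.0201] [ 0.1793  0.84   -1.4633] 0.14265386873607
```

View pics/m1.png

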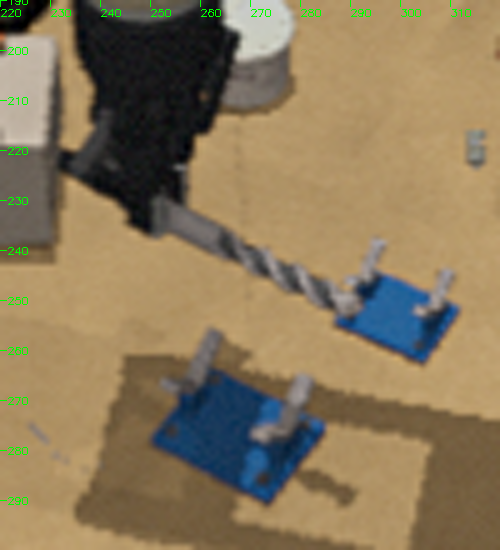

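View pics/m1t.png

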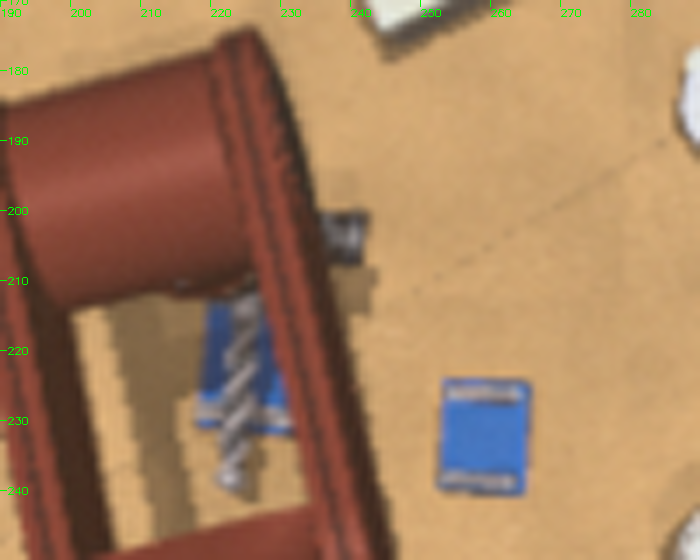

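Run:
```python
from mv import *
to([.593,.246,.065],[np.pi,0,3.035])
```

```text
t 15.0 d(mm) [ 2.2286 12.0816 78.9154] rot [ 0.0116  0.0838 -0.8553]
```

>>> {"op": "carry_out", "data": {"deltas": [[0.002, 0.012, 0, 0, 0, -0.8, 0.05], [0.002, 0.012, 0.04, 0, 0, -0.8, 0.05], [0.002, 0.012, 0.078, 0, 0, -0.8, 0.05], [0.002, 0.012, 0.078, 0, 0, -0.8, 0.05], [0.002, 0.012, 0.078, 0, 0, -0.8, 0.05]]}}

```text
time_s: 15.62
tool_pos: [0.5935, 0.2472, 0.067]
ee_rot: [3.141, 0.002, 3.035]
wrist_force: [-0.6, -0.3, -1.4]
opening: 0.142
```

Run:
```python
from mv import *
crop("scene",(220,210,310,300),6,"n1.png")
crop("top",(190,180,270,250),8,"n1t.png")
s=state();print(s['tool_pos'],s['ee_rot'],s['wrist_force'],s['opening'])
```

```text
[0.5942 0.2474 0.0679] [3.1399 0.0041 3.0351] [ 0.425  -0.7655 -1.4092] 0.14314192520788954
```

View pics/n1.png

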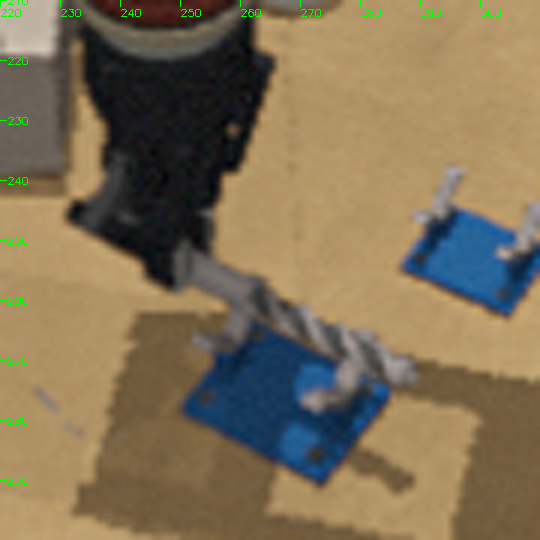

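View pics/n1t.png

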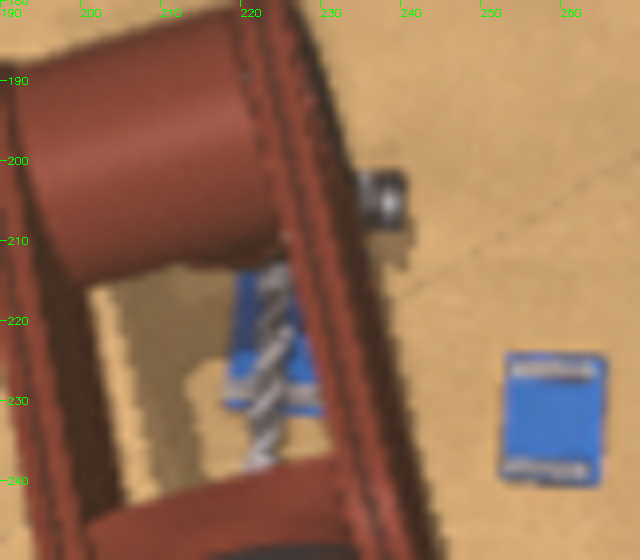

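>>> {"op": "carry_out", "data": {"deltas": [[0, 0, 0.008, 0, 0, 0, 0.05], [0, 0, 0.016, 0, 0, 0, 0.05], [0, 0, 0.022, 0, 0, 0, 0.05], [0, 0, 0.024, 0, 0, 0, 0.05]]}}

```text
time_s: 16.23
tool_pos: [0.5916, 0.2467, 0.0401]
ee_rot: [-3.141, -0.001, 3.035]
wrist_force: [0.3, -0.7, -1.6]
opening: 0.143
```

Run:
```python
from mv import *
crop("scene",(220,210,310,300),6,"o1.png")
s=state();print(s['tool_pos'],s['ee_rot'],s['wrist_force'],s['torque'],s['opening'])
```

```text
[0.5917 0.2467 0.0401] [-3.1411 -0.0013  3.0351] [ 0.3379  0.0286 -2.4459] [-0.0055 -0.1639  0.0154] 0.14410277055443732
```

View pics/o1.png

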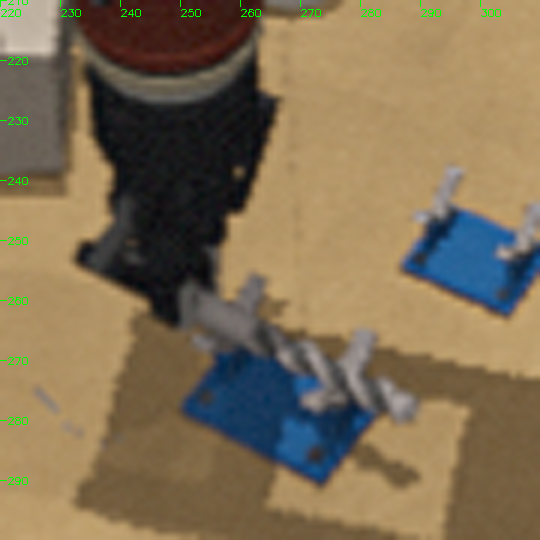

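>>> {"op": "carry_out", "data": {"deltas": [[0, 0, 0.001, 0, 0, 0, 0.05], [0, 0, 0.002, 0, 0, 0, 0.05], [0, 0, 0.002, 0, 0, 0, 0.05]]}}

```text
time_s: 16.65
tool_pos: [0.5925, 0.2468, 0.0395]
ee_rot: [3.142, 0.0, 3.035]
wrist_force: [-1.3, -1.1, -0.2]
opening: 0.138
```

>>> {"op": "carry_out", "data": {"deltas": [[0, 0, 0.001, 0, 0, 0, 0.05], [0, 0, 0.002, 0, 0, 0, 0.05], [0, 0, 0.002, 0, 0, 0, 0.05]]}}

```text
time_s: 17.02
tool_pos: [0.5929, 0.2467, 0.0386]
ee_rot: [-3.141, 0.001, 3.035]
wrist_force: [-3.1, -2.9, 8.1]
opening: 0.138
```

>>> {"op": "carry_out", "data": {"deltas": [[0, 0, -0.001, 0, 0, 0, 0.3], [0, 0, -0.001, 0, 0, 0, 0.5], [0, 0, -0.001, 0, 0, 0, 0.6], [0, 0, -0.001, 0, 0, 0, 0.6]]}}

```text
time_s: 17.52
tool_pos: [0.5922, 0.2469, 0.0379]
ee_rot: [3.142, -0.0, 3.035]
wrist_force: [0.6, -0.7, 0.1]
opening: 0.6
```

>>> {"op": "carry_out", "data": {"deltas": [[0, 0, -0.02, 0, 0, 0, 0.6], [0, 0, -0.06, 0, 0, 0, 0.6], [0, 0, -0.11, 0, 0, 0, 0.6], [-0.04, 0, -0.15, 0, 0, 0, 0.6], [-0.1, 0, -0.15, 0, 0, 0, 0.6]]}}

```text
time_s: 18.15
tool_pos: [0.6951, 0.2378, 0.1972]
ee_rot: [3.138, 0.011, 3.037]
wrist_force: [0.6, 0.1, 0.2]
opening: 0.595
```

Run:
```python
from mv import *
im=camera("scene");t=camera("top")
cv2.imwrite("pics/p0.png",im[:,:,::-1]);cv2.imwrite("pics/p0t.png",t[:,:,::-1])
crop("scene",(220,210,310,300),6,"p1.png",im)
crop("top",(190,180,270,250),8,"p1t.png",t)
s=state();print(s['tool_pos'],s['ee_rot'],s['wrist_force'],s['opening'],s['time_s'])
```

```text
[0.6963 0.2345 0.1882] [-3.1415  0.0028  3.0327] [-1.4678  0.54   -0.8162] 0.5978249275561646 18.25
```

View pics/p1.png

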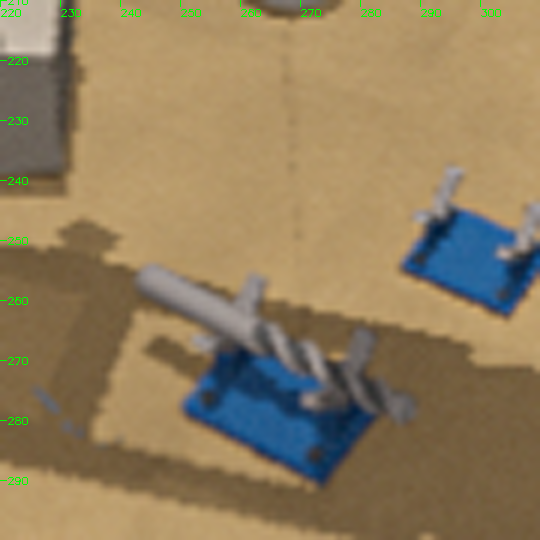

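View pics/p1t.png

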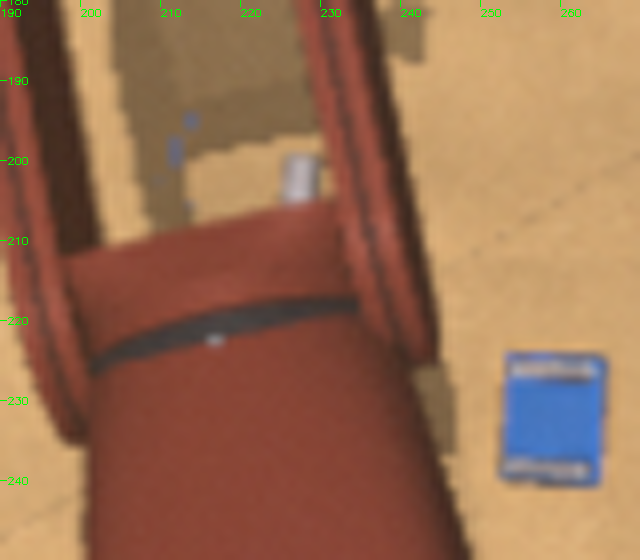

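View pics/p0.png

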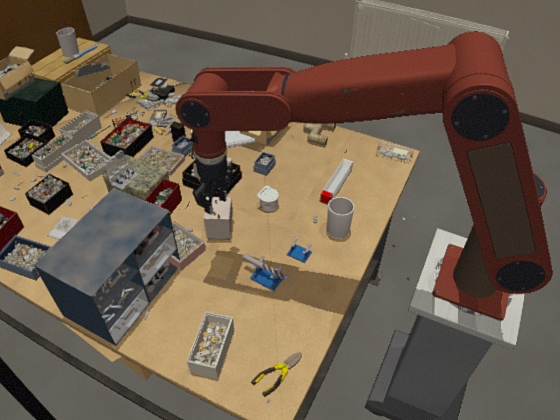

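>>> {"op": "carry_out", "data": {"deltas": [[0, 0, -0.06, 0, 0, 0, 0.6], [0.03, -0.06, -0.1, 0, 0, 0, 0.6], [0.06, -0.12, -0.12, 0, 0, 0, 0.6], [0.08, -0.18, -0.14, 0, 0, 0, 0.6], [0.1, -0.24, -0.15, 0, 0, 0, 0.6]]}}

```text
time_s: 18.88
tool_pos: [0.577, 0.0317, 0.3352]
ee_rot: [-3.142, 0.003, 3.036]
wrist_force: [0.5, -1.0, -0.2]
opening: 0.599
```

>>> {"op": "carry_out", "data": {"deltas": [[0, -0.06, 0, 0, 0, 0, 0.6], [0, -0.12, 0, 0, 0, 0, 0.6], [0, -0.18, 0, 0, 0, 0, 0.6], [0, -0.18, 0, 0, 0, 0, 0.6], [0, -0.18, 0, 0, 0, 0, 0.6]]}}

```text
time_s: 19.5
tool_pos: [0.5589, -0.146, 0.3334]
ee_rot: [3.141, 0.001, 3.034]
wrist_force: [0.7, -0.3, 0.2]
opening: 0.6
```

Run:
```python
from mv import *
im=camera("scene");t=camera("top")
cv2.imwrite("pics/q0.png",im[:,:,::-1]);cv2.imwrite("pics/q0t.png",t[:,:,::-1])
crop("scene",(230,240,300,300),9,"q1.png",im)
crop("top",(200,190,260,250),9,"q1t.png",t)
```

```text
(no output)
```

View pics/q0t.png

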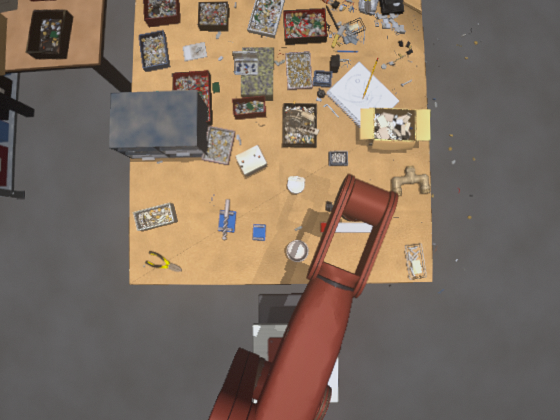

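View pics/q1t.png

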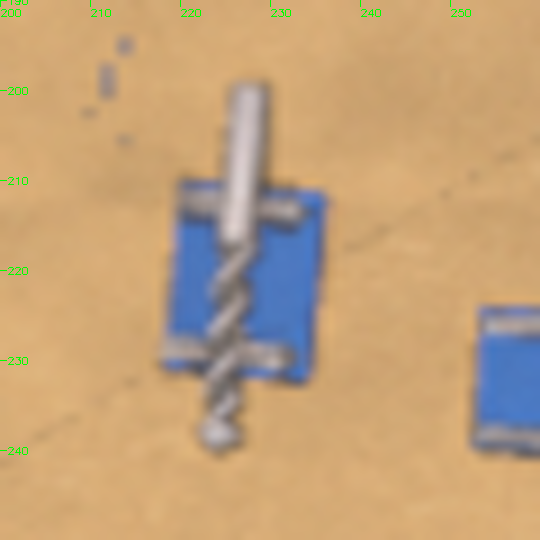

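View pics/q1.png

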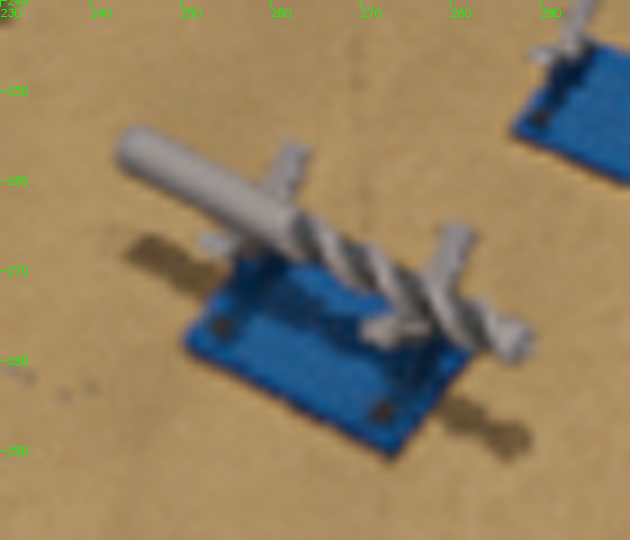

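Run:
```python
from mv import *
a,e=tri(np.array((243.6,256.3))-.5,np.array((227.7,199.3))-.5);b,f=tri(np.array((287.5,278.4))-.5,np.array((224,239.6))-.5)
print(a,e,b,f,np.linalg.norm(a-b),(a+b)/2,np.arctan2(*(a-b)[[1,0]]))
m=(a+b)/2-[.5376,.2514,.045];c,s=np.cos(-.105),np.sin(-.105);print(c*m[0]+s*m[1],-s*m[0]+c*m[1])
s=cv2.imread("pics/q0.png");z=cv2.imread("pics/scene0.png")
cv2.imwrite("pics/r.png",np.hstack([cv2.resize(z[80:230,200:420],None,fx=1.8,fy=1.8),cv2.resize(s[80:230,200:420],None,fx=1.8,fy=1.8)]))
```

```text
[0.6178 0.2431 0.0425] 0.0030121105219783613 [0.472  0.2575 0.0448] 0.0060351879717177185 0.14645810922999164 [0.5449 0.2503 0.0436] -0.09855422619608183
0.007377383137865335 -0.00033256877919274276
```

View pics/r.png

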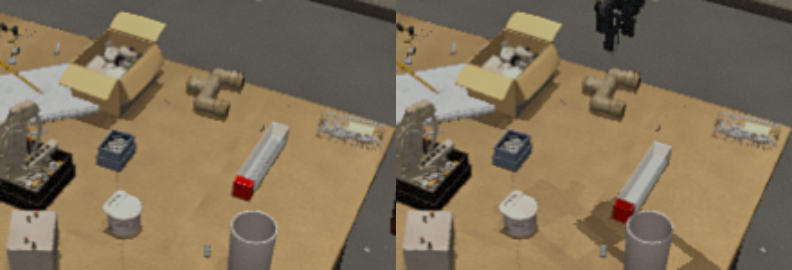

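Run:
```python
from cell import *
s=state();print(abs(s['joint_velocities']).max(),s['wrist_force'],s['time_s']);print(close_job())
```

```text
0.012761984282859528 [-0.3160132  -0.06470881 -0.17443359] 19.6
the job is handed in; nothing more can be done
None
```

I finished the job and handed it in at 19.6 s; `close_job()` reports no verdict, so the result below rests on my own checks.

**What I did**
- I tipped the tube mouth-down. The drill only slid at 25° and stopped on the bench with about 55 mm out.
- I laid the tube flat and let it go. I then gripped the shank about 36 mm out from the mouth, drew the drill out, and set it in the larger V-rest.

**Last checks**
- **Drill:** its middle was about 7 mm along and less than 1 mm across from the seat. Its height was 43.6 mm (45 expected), and it pointed about 0.01 rad off the notches.
- **Tube:** it lay flat and empty on the bench.
- **Other things:** comparing the first and last scene pictures by eye, I saw no change in the tub, blue box, pipe fitting, lamp block or mug. I did not compare `box_white` closely, but nothing went near it.
- **Robot:** the arm was clear and nearly still.

**What disagreed or went wrong**
- **Move unit:** my first move used 60 where I meant 0.06 m. The row limit held it to about 60 mm in free space.
- **Slide angle:** the drill started sliding between 22° and 25°, not at the stated 13–21°.
- **Gripper opening:** on the 16 mm shank it read about 12–13 mm, but the grip held.
- **Drill length:** I measured 146 mm between its end points, against the stated 150 mm, which is within reading error.

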